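# Seat the memory and start the test computer

### The job

With the gripper's fingers closed, press the memory module that stands proud of its slot straight down until it is fully home, then press down the raised half of the power supply's rocker switch until it is fully on, then press the round start button on the board all the way down and let it spring back. Keep to that order, never press the square reset button, and do not pull the memory up or pick up or shift the loose things lying about.

Things in the scene. Friction and masses are not known exactly. Their poses are not given: they have to be found in the camera images.
- board: mainboard 244x244 mm on a tray 262x262, fixed, turned up to 0.2 rad; its upper face is 16 mm above the table. Origin on the table under its centre; x away from the robot, y left. At its near edge, 92 mm from the centre, three 30 mm square carriers stand 58 mm apart in a row: start button, reset button, number display, in any order. A low cooler (top 48 mm above the table) is at the far left
- slot_raised: memory slot holding the module that stands proud. Three like slots, 142 mm long, 41 mm apart, lie along the board's y: one with this module, one with a module already home, one empty, in any order. Origin on the board under the slot's middle
- memory (a joint): travel (m) of the proud memory module: 0 to 0.003 at the start, grows as it is pressed down, 0.009 fully home (hard stop). About 8 N of steady friction; it stays where it is left. Plate 133 long, 7 thick, 31 mm high with a plain metal heat spreader; a press anywhere on its top edge slides it straight down. It could also be pulled up, which must not be done
- memory_top (a point): middle of the top edge of the proud module, moves with it; z up, y along the module. 56 to 59 mm above the table at the start, 50 mm when home
- seated_top (a point): middle of the top edge of the like module that is already home, 50 mm above the table, fixed
- psu: power supply: dark steel block standing on end, fixed, left or right of the board. Its perforated rear panel, 150 mm (its x) by 86 mm (its y), faces up 140 mm above the table. Origin on the table under its centre; x away from the robot within 0.3 rad. The rocker is on the panel's centre line, pivot 45 mm towards -x from the origin
- rocker (a joint): angle (rad) of the power supply's rocker switch: off at -0.25 to -0.20 at the start, when the half nearer the robot (psu's -x) stands up; 0.25 fully on (stop), that half then level. Stays where left; takes about 3 N at the outer end, more nearer the pivot. Dished black rocker 38 mm long (psu's x), 24 wide, in a low bezel
- rocker_press (a point): point on the top face of the rocker's raised half, 12 mm from the pivot (the half is 19 mm long); about 155 to 156 mm above the table when off, 150.5 mm when fully on
- start_button (a joint): travel (m) of the start button: 0 released, 0.005 fully down; its spring takes 1.5 N at first, 5 N at the bottom. Round grey cap 24 mm across
- start_button_top (a point): centre of the round start button's cap, 31 mm above the table when released
- reset_button (a joint): travel (m) of the reset button, same spring. Small square grey cap 11x11 mm; to be left alone
- reset_button_top (a point): centre of the square reset button's cap, 31 mm above the table when released
- parts_box: clear plastic box 150x110x85 mm of spares, fixed, on the other side of the board from the power supply; origin under its centre
- heatsink: loose finned aluminium heatsink 40x40x24 mm, lying on the board between the buttons and the slots; origin under its centre
- screwdriver: loose black-handled screwdriver 190 mm long lying on the table at the left, pointing away from the robot; origin at its underside
- spare_module: loose spare memory module 133x30x5 mm lying flat on the table at the far left; origin under its centre
- screw_cup: loose steel cup 60 mm across, 45 high, at the far right; origin under its centre
- air_can: loose upright can 60 mm across, 170 high, at the right; origin under its centre

How it is judged (in metres and radians):
On the way, in this order (a step that is already met when the one before it is completed fails the run):
1. the proud memory module is pressed fully home (value of joint memory above 0.0075 m), for 0.2 s.
2. the power supply's rocker is pressed fully on (value of joint rocker above 0.17 rad), for 0.1 s.
3. the round start button is pressed all the way down (value of joint start_button above 0.0038 m), for 0.05 s.
At the end, for the whole second after the job is handed in: the memory module is home (travel over 7.5 of 9 mm), the rocker is on (over 0.17 of 0.25 rad), the start and reset buttons are released (within 1 mm), and every loose thing is within 40 mm of where it began (value of joint memory above 0.0075 m and value of joint rocker above 0.17 rad and value of joint each of start_button, reset_button below 0.001 m and distance of each of heatsink, screwdriver, spare_module, screw_cup, air_can from where it was at the start of the episode below 0.04 m); the robot touches nothing.
It fails at once if the rocker is switched on before the memory is home (value of joint rocker above 0 rad and value of joint memory below 0.007 m).
It fails at once if the start button is pressed before the rocker is on (value of joint start_button above 0.0025 m and value of joint rocker below 0.1 rad).
It fails at once if the reset button is pressed (value of joint reset_button above 0.0025 m).
It fails at once if the memory module is pulled up (value of joint memory below -0.002 m).
It fails at once if a loose thing is lifted, carried or shoved more than 40 mm (distance of any of heatsink, screwdriver, spare_module, screw_cup, air_can from where it was at the start of the episode above 0.04 m).
It also fails if it takes over 51 s, if anything falls off the work surface, if the arm or the gripper's body presses on something with over 40 N, if the wrist force passes 120 N, or if a joint passes its speed limit or range.

### The arm

A 6-joint arm with a two-finger parallel gripper is mounted at the origin on the work surface. World frame = base frame: x ahead of the robot, y to its left, z up, the work surface at z = 0. Lengths are in mm, angles in rad, forces in N, time in s.
With the tool pointing down it reaches from about 350 to 875 mm from the base axis. Payload 4.2 kg.
Tool frame: the origin (TCP) lies between the finger pads; the fingertips stand 11 mm ahead of it and the grasp point (between the pads) lies 8 mm behind it; z points along the fingers, y is the direction in which the jaws open and shut (so a half turn about z gives the same grasp; the last joint's range is limited). The gripper opens to 85 mm and grips with 20 to 120 N. Pads are 22 mm wide; open, the fingers measure 114 mm over their backs; the gripper's body (76 mm by 85 mm) begins 54 mm behind the grasp point. The pads swing forward as they close: fully open they stand 13 mm farther back than shut.
Start: joints at [1.368, 0.385, 0.008, 0, -1.194, -0.259], TCP at [278.441, 559.526, 210.812] pointing down, gripper open.
Joint ranges: [-3.14, 3.14], [-1.21, 2.06], [-1.07, 1.41], [-3.16, 2.05], [-2.99, -0.16], [-3.1, 3.1]. Speed limits (rad/s): [2.79, 2.79, 3.14, 3.14, 3.14, 3.14].

### API

Orientations are given as a unit quaternion [x, y, z, w].
In Python, from bench import * gives the robot as it stands. The module is installed in compiled form; this text tells all that it offers.
- The arm moves only by the tool drive_tool, never from a script. Its argument "increments" is a list of rows, each a list of 3 entries, a list of its own where there are three numbers: the gripper command: -1 is shut, 1 is fully open, values between are in proportion, then the shift along the tool's x, y, z scaled (see below), then the turn about the tool's z scaled (see below). In form: [[hand, [tx, ty, tz], turn], ...]. A call has 1 to 20 rows; each row shifts and turns the commanded pose from where the row before left it, along the tool's axes as they then stand; what a row does not reach is not made up. The controller multiplies each number of a shift by 0.3 m and each number of a turn by 2 rad. A row lasts 1/8 s, in which the tool goes at most 62.5 mm and 10.7 degrees, less where a joint would pass 70% of its speed; a pose out of reach is approached as far as the arm can. A call with a number of a shift or a turn outside -1 to 1 is refused whole. A call with a gripper value outside its range is refused whole. The fingers move at their own pace and stop on an object; the grip force is fixed at half the most. Time passes only in rows, so rows that do not move let the fingers close. It gives the time, the measured TCP pose, the force and the opening at its end, in the units of the state.
- read_state(): the state, without advancing time (a new reading comes with each control period).
- get_image(name): name is "scene" or "top" or "wrist"; returns the picture (480x640x3 uint8, red, green, blue); there is no depth.
- calibration(name): a dict with "fovy" (degrees; the focal length in pixels is half the picture's height over the tangent of half this angle, whatever the lens; pixels are square), "cx", "cy" (the principal point, pixels), "R" (3x3) and "t" (3): a world point X has camera coordinates R X + t. Camera axes: x right, y down, z forward; pixel columns grow to the right and rows downward; lengths in mm; the calibration is good to about 2 mm. A picture is of the moment at which its call begins: read the wrist's pose just before it. calibration takes no time and is no camera call; for the wrist camera it gives the pose at the moment of the call.
- job_done(): hands the job in, once; it reports no verdict.
The state is a dict: "clock": time; "joints": joint angles; "joint_vel": joint speeds; "joint_efforts": joint torques, N m; "position": TCP position; "ee_rot": TCP orientation; "contact_force": force on the tool from outside, world axes, zero at the start; "wrist_torque": the same for the moment, N m; "gripper_width": finger opening in mm.
Only numpy, scipy, OpenCV 4.12 (cv2) and the standard library are available. Lean on these libraries where they do the work, as an engineer would, in place of code of your own. Each camera call takes 0.05 s, during which the arm holds its last target.

## Working session

There is one attempt and no reset: what is moved stays moved. The work goes in short steps, Python scripts to look and compute and a tool call to move; the robot and the scene stay as the last step left them, time stands still between calls to the robot, and variables do not carry over. Pictures are saved under pics/ and viewed, and the job is handed in when it is done.

Besides the shell and the picture viewer there is one more tool, called by a JSON object that holds its "op" and its "data". drive_tool: Moves the arm, as the interface text tells. Shifts and turns lie within -1 to 1; 1 stands for 0.3 m of shift or 2 rad of turn. Its arguments: {"type":"object","properties":{"increments":{"type":"array"}},"required":["increments"]}

```bash
mkdir -p pics; python3 - <<'E'
from bench import *
import cv2,json
s=read_state();print(s)
for n in("scene","top","wrist"):
    c=calibration(n);print(n,c)
    cv2.imwrite(f"pics/{n}0.png",get_image(n)[:,:,::-1])
E
```

```text
{'clock': 0.0, 'joints': array([ 1.36762864e+00,  3.85552688e-01,  6.61426656e-03, -5.06691389e-04,
       -1.19399481e+00, -2.58629073e-01]), 'joint_vel': array([ 0.00103707,  0.00016962,  0.00026651, -0.00148165, -0.00147792,
        0.0011378 ]), 'joint_efforts': array([-1.12537145e-04, -3.92281222e+01,  1.88393158e+01,  4.18596447e+00,
       -4.76145142e-03,  1.01477930e-06]), 'position': array([278.1584355 , 558.98150639, 209.71830252]), 'ee_rot': array([ 9.73439214e-01, -2.28943006e-01, -2.05757144e-04,  1.07457091e-03]), 'contact_force': array([-0.50265448,  0.59916826,  0.25158185]), 'wrist_torque': array([-0.01334991, -0.0026511 , -0.03421536]), 'gripper_width': 85.34186218918086}
scene {'fovy': 42.47346869111604, 'cx': 318.1313148478784, 'cy': 237.78836664088254, 'R': array([[ 0.7835832 ,  0.62117613, -0.01172958],
       [ 0.51359164, -0.6582633 , -0.55037538],
       [-0.3496012 ,  0.42524069, -0.83483493]]), 't': array([-463.20747826, -223.90606463, 1748.53244319])}
top {'fovy': 47.78343971793147, 'cx': 323.25714142603334, 'cy': 242.1981170876755, 'R': array([[-0.00809518, -0.99965364, -0.02504122],
       [-0.99569624,  0.0103701 , -0.09209481],
       [ 0.09232259,  0.02418792, -0.99543532]]), 't': array([  28.83777528,  574.07887307, 1515.22388252])}
wrist {'fovy': 66.74020449656237, 'cx': 319.9270517432875, 'cy': 239.44632564517156, 'R': array([[-0.44671072, -0.89467699,  0.00161662],
       [-0.8633172 ,  0.43152564,  0.26166587],
       [-0.23480405,  0.11549329, -0.96515717]]), 't': array([623.38067579, -33.94121953, 377.70521677])}
```

View pics/top0.png

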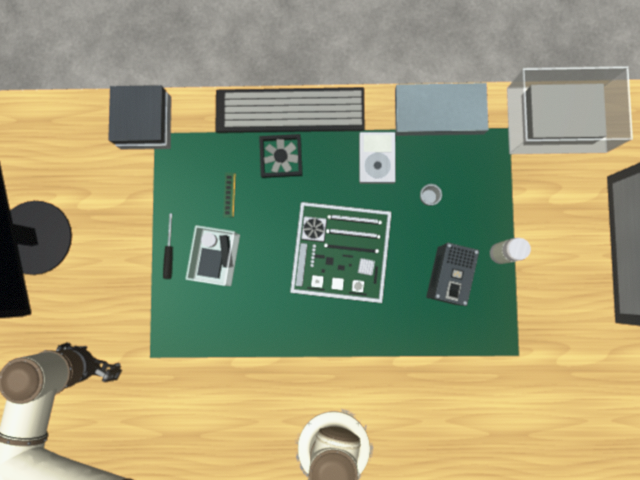

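View pics/scene0.png

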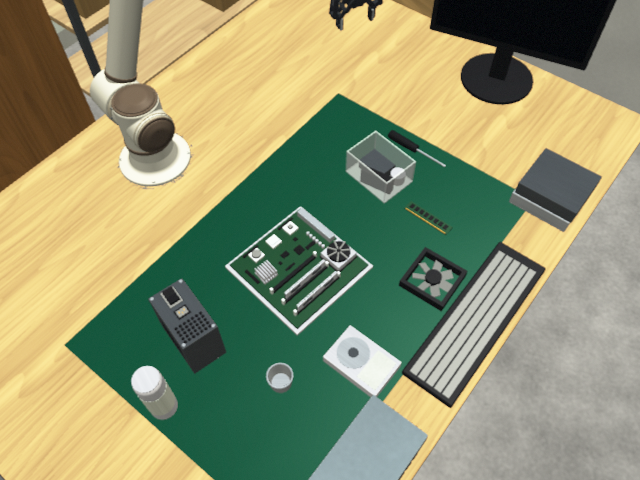

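View pics/wrist0.png

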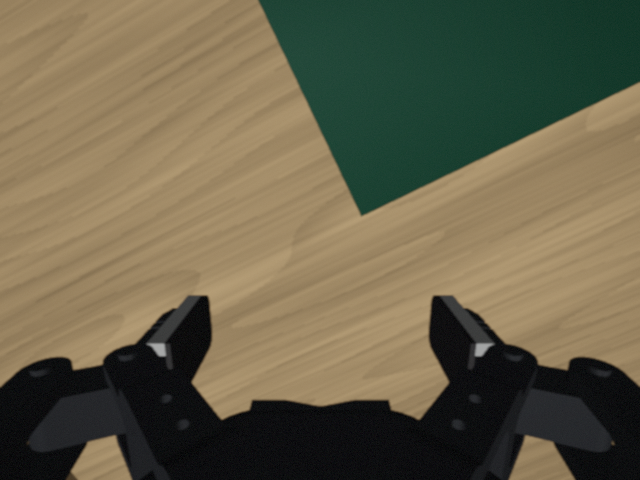

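```bash
cat > h.py <<'E'
from bench import *
import cv2,numpy as np
from scipy.spatial.transform import Rotation as Ro
def ray(c,u,v):
    f=240/np.tan(np.radians(c["fovy"])/2)
    d=np.array(c["R"]).T@np.array([(u-c["cx"])/f,(v-c["cy"])/f,1.]);o=-np.array(c["R"]).T@np.array(c["t"]);return o,d
def onz(c,u,v,z):
    o,d=ray(c,u,v);return o+d*(z-o[2])/d[2]
def proj(c,X):
    f=240/np.tan(np.radians(c["fovy"])/2)
    p=np.array(c["R"])@np.array(X,float)+np.array(c["t"]);return p[:2]/p[2]*f+[c["cx"],c["cy"]]
def crop(src,dst,x0,y0,x1,y1,k):
    i=cv2.imread(src)[y0:y1,x0:x1];cv2.imwrite(dst,cv2.resize(i,None,fx=k,fy=k,interpolation=cv2.INTER_CUBIC))
E
python3 - <<'E'
from h import *
crop("pics/top0.png","pics/t0c.png",280,190,490,320,3.8)
crop("pics/scene0.png","pics/s0c.png",140,200,390,380,3.2)
c=calibration("wrist");print(ray(c,320,240))
t=calibration("top")
for n,u,v,z in [("board",341,253,16),("psu",455,274,140),("rock",454,291,150),("box",212,256,40),("can",516,249,170),("cup",431,195,45)]:
    print(n,onz(t,u,v,z).round())
E
```

```text
(array([337.87727811, 528.78774324, 372.56443132]), array([-0.23607584,  0.11621611, -0.9647613 ]))
board [544. -27.  16.]
psu [ 477. -322.  140.]
rock [ 433. -316.  150.]
box [537. 338.  40.]
can [ 538. -472.  170.]
cup [ 703. -282.   45.]
```

View pics/t0c.png

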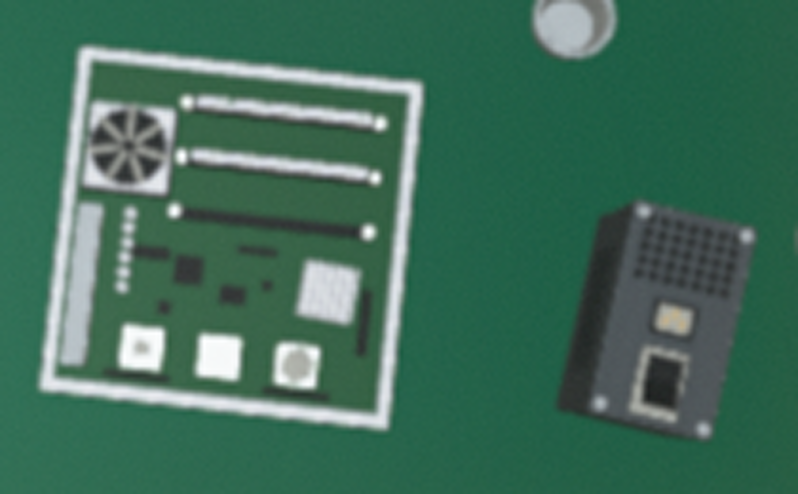

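View pics/s0c.png

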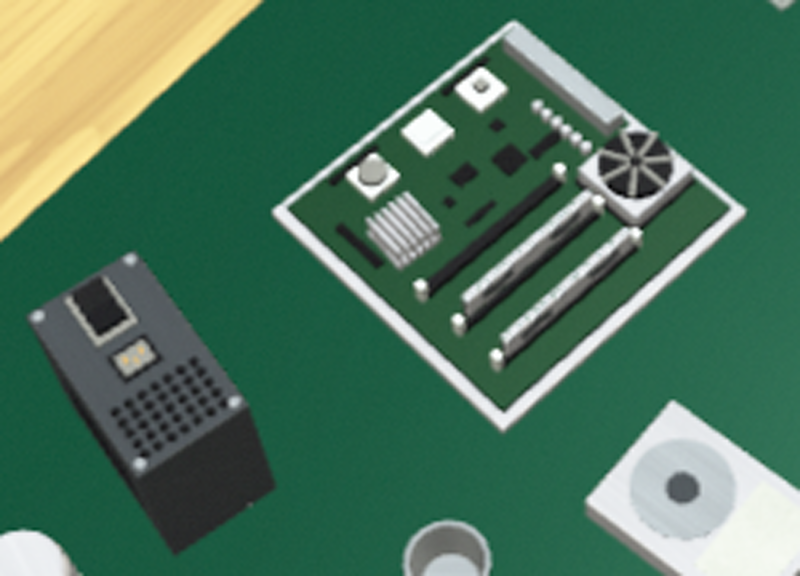

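{"op": "drive_tool", "data": {"increments": [[-1,[0,0,-0.1],-0.0875],[-1,[0,0,-0.1],-0.0875],[-1,[0.09,0.155,0],0],[-1,[0.09,0.155,0],0],[-1,[0.09,0.155,0],0],[-1,[0.09,0.155,0],0],[-1,[0.09,0.155,0],0],[-1,[0.09,0.155,0],0],[-1,[0.09,0.155,0],0],[-1,[0.09,0.155,0],0],[-1,[0.09,0.155,0],0],[-1,[0.09,0.155,0],0],[-1,[0.09,0.155,0],0],[-1,[0.09,0.155,0],0],[-1,[0,0,0],0],[-1,[0,0,0],0]]}}

```text
clock: 2.15
position: [537.9, -31.3, 270.4]
ee_rot: [0.998, -0.056, -0.001, -0.0]
contact_force: [-0.1, 0.0, 0.6]
gripper_width: 0.2
```

```bash
python3 - <<'E'
from h import *
s=read_state();print(s['clock'],s['position'],s['ee_rot'],s['gripper_width'],s['contact_force']);c=calibration("wrist");np.save("c1.npy",c,allow_pickle=True)
cv2.imwrite("pics/w1.png",get_image("wrist")[:,:,::-1])
print(ray(c,320,240))
E
```

```text
2.15 [537.86086553 -31.25011953 270.35080524] [ 9.98416858e-01 -5.62451483e-02 -5.11016825e-04 -2.01379672e-05] 0.23756989611501325 [-0.14217282  0.04879985  0.6122452 ]
(array([604.07268226, -39.67042114, 432.87474271]), array([-0.26251005,  0.02963095, -0.96447542]))
```

View pics/w1.png

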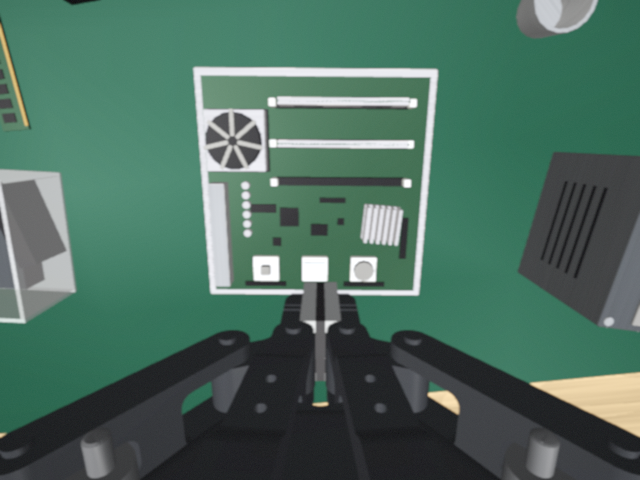

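```bash
python3 - <<'E'
from h import *
crop("pics/w1.png","pics/w1c.png",190,60,440,220,3.2)
E
```

```text
(no output)
```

View pics/w1c.png

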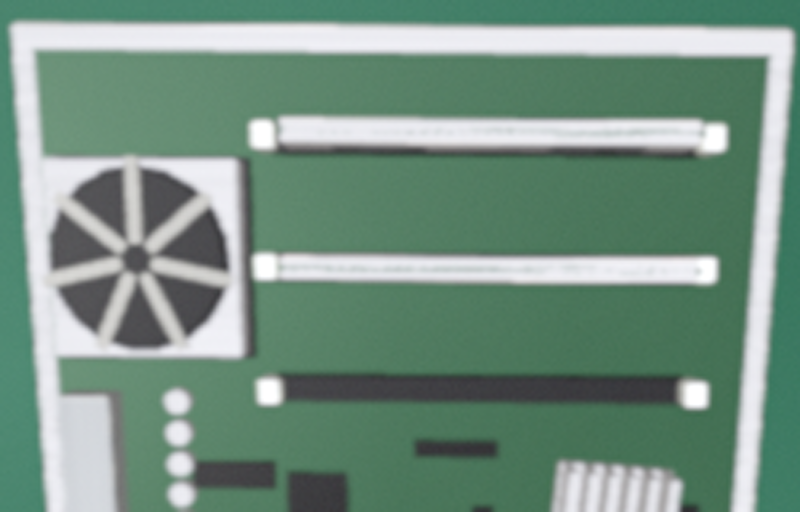

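{"op": "drive_tool", "data": {"increments": [[-1,[0.07,0,0.15],0],[-1,[0.06,0,0.15],0],[-1,[0,0,0.13],0],[-1,[0,0,0],0],[-1,[0,0,0],0]]}}

```text
clock: 2.82
position: [578.0, -34.6, 143.8]
ee_rot: [0.998, -0.055, 0.002, 0.0]
contact_force: [0.3, -0.2, 0.2]
gripper_width: -0.4
```

```bash
python3 - <<'E'
from h import *
s=read_state();print(s['clock'],s['position'],s['ee_rot'],s['contact_force']);c=calibration("wrist");np.save("c2.npy",c,allow_pickle=True)
cv2.imwrite("pics/w2.png",get_image("wrist")[:,:,::-1])
print(ray(c,320,240)[0])
E
```

```text
2.825 [578.02286219 -34.62829948 143.82428027] [ 9.98493359e-01 -5.48497474e-02  1.58672288e-03  9.35033246e-06] [ 0.30218254 -0.22735348  0.2294729 ]
[643.59332269 -42.80309997 306.62840047]
```

View pics/w2.png

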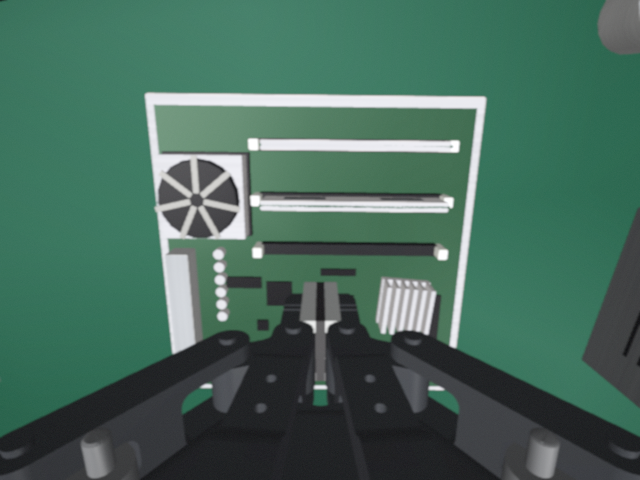

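```bash
python3 - <<'E'
from h import *
crop("pics/w2.png","pics/w2c.png",240,130,470,270,3.4)
crop("pics/w2.png","pics/w2l.png",240,130,300,270,4.2)
crop("pics/w2.png","pics/w2r.png",410,130,470,270,4.2)
a=cv2.imread("pics/w2l.png");b=cv2.imread("pics/w2r.png");cv2.imwrite("pics/w2lr.png",np.hstack([a,b]))
E
```

```text
(no output)
```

View pics/w2c.png

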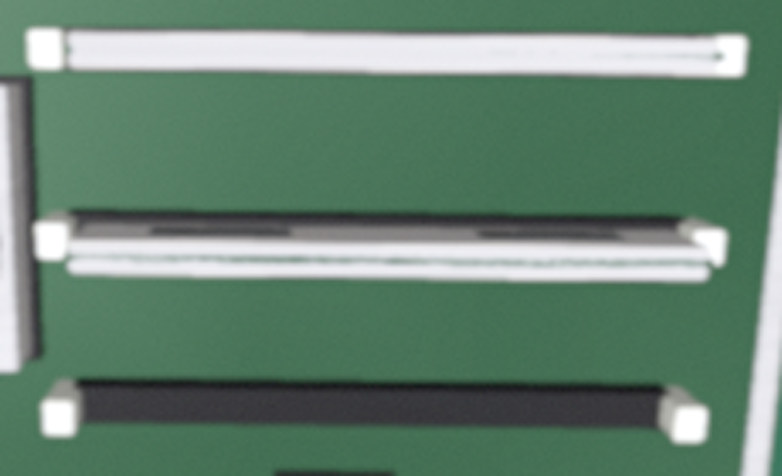

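View pics/w2lr.png

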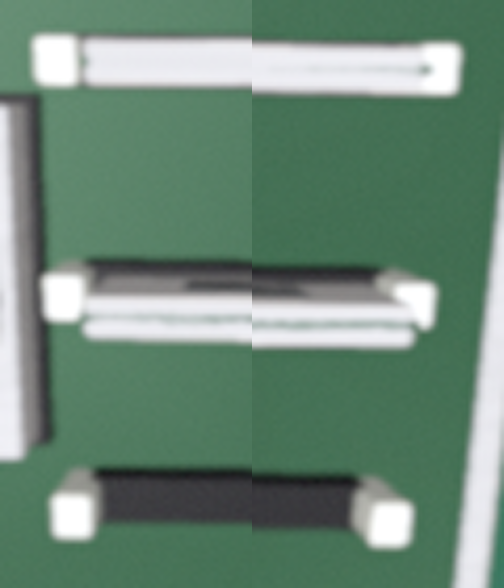

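```bash
python3 - <<'E'
from h import *
c1=np.load("c1.npy",allow_pickle=True).item();c2=np.load("c2.npy",allow_pickle=True).item();sc=calibration("scene")
w1=lambda x,y:(190+(x+.5)/3.2-.5,60+(y+.5)/3.2-.5)
w2=lambda x,y:(240+(x+.5)/3.4-.5,130+(y+.5)/3.4-.5)
def tri(a,b):
    o1,d1=ray(*a);o2,d2=ray(*b);d1/=np.linalg.norm(d1);d2/=np.linalg.norm(d2)
    A=np.stack([d1,-d2],1);t=np.linalg.lstsq(A,o2-o1,rcond=None)[0]
    p,q=o1+t[0]*d1,o2+t[1]*d2;return ((p+q)/2).round(1),np.linalg.norm(p-q).round(2)
# length-derived heights
for n,L,R in [("far",w2(68,50),w2(720,56)),("mid",w2(67,257),w2(710,265))]:
    for z in (50,53,56,59):
        a,b=onz(c2,*L,z),onz(c2,*R,z);print(n,z,np.linalg.norm(a-b).round(1),((a+b)/2).round(1),np.arctan2(-(a-b)[0],(a-b)[1]).round(3))
for n,a,b in [("farL",w1(280,131),w2(68,50)),("farR",w1(703,135),w2(720,56)),("midL",w1(278,268),w2(67,257)),("midR",w1(697,271),w2(710,265))]:
    print(n,tri((c1,*a),(c2,*b)))
for n,a,b in [("latchfar",(w1(262,134),w1(714,138)),(w2(46,48),w2(730,56))),("latchmid",(w1(264,267),w1(708,270)),(w2(52,238),w2(711,245))),("latchnear",(w1(268,391),w1(696,394)),(w2(59,416),w2(688,423)))]:
    for i in (0,1): print(n,tri((c1,*a[i]),(c2,*b[i])))
E
```

```text
far 50 130.8 [638.7 -66.7  50. ] -0.12
far 53 129.3 [638.8 -66.4  53. ] -0.12
far 56 127.7 [638.8 -66.2  56. ] -0.12
far 59 126.2 [638.9 -65.9  59. ] -0.12
mid 50 134.7 [596.8 -62.   50. ] -0.123
mid 53 133.1 [597.4 -61.8  53. ] -0.123
mid 56 131.5 [597.9 -61.5  56. ] -0.123
mid 59 129.9 [598.4 -61.3  59. ] -0.123
farL (array([646.4,  -1.9,  50. ]), np.float64(0.33))
farR (array([ 630.7, -132.3,   47.8]), np.float64(0.36))
midL (array([605.9,   3.8,  55.7]), np.float64(0.01))
midR (array([ 590.3, -125.8,   58.7]), np.float64(0.22))
latchfar (array([647.6,   5.1,  35.7]), np.float64(0.15))
latchfar (array([ 630. , -138.1,   37.2]), np.float64(0.08))
latchmid (array([606.9,  11.1,  30.8]), np.float64(0.18))
latchmid (array([ 589.1, -135.5,   31.3]), np.float64(0.3))
latchnear (array([566.4,  15.4,  33.8]), np.float64(0.21))
latchnear (array([ 548.8, -128.7,   33.9]), np.float64(0.61))
```

{"op": "drive_tool", "data": {"increments": [[-1,[0.076,0.081,0.1],0],[-1,[0,0,0.13],0],[-1,[0,0,0],0],[-1,[0,0,0],0]]}}

```text
clock: 3.38
position: [598.6, -61.9, 75.5]
ee_rot: [0.998, -0.055, 0.002, -0.0]
contact_force: [0.3, -0.3, 0.4]
gripper_width: 0.1
```

```bash
python3 - <<'E'
from h import *
s=read_state();print(s['clock'],s['position'],s['ee_rot'],s['contact_force'])
cv2.imwrite("pics/w3.png",get_image("wrist")[:,:,::-1])
E
```

```text
3.375 [598.55980632 -61.88863453  75.49854285] [ 9.98468045e-01 -5.52878637e-02  2.19389487e-03 -5.22839112e-05] [ 0.3455585  -0.30391776  0.43392478]
```

View pics/w3.png

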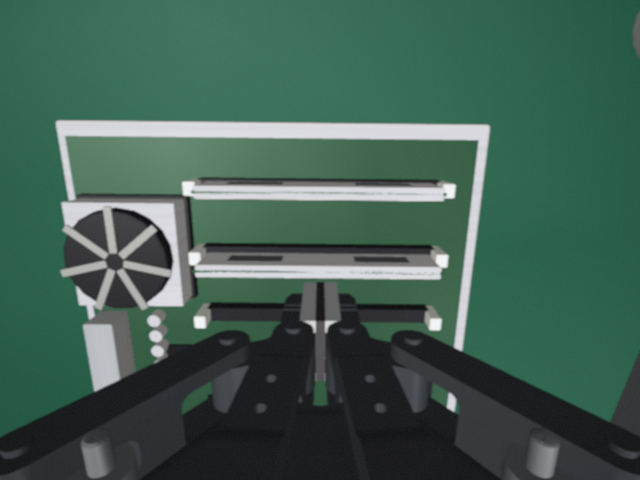

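```bash
python3 - <<'E'
from h import *
c=calibration("wrist")
p=read_state()['position']
for n,X in [("tip",p-[0,0,11]),("tip+11x",p+[10.9,-1.2,-11]),("below57",[p[0],p[1],57]),("below50",[p[0],p[1],50]),("mod",[598,-61.4,57]),("modL",[598+.11*66,-61.4+66,57])]: print(n,proj(c,X).round(1))
crop("pics/w3.png","pics/w3c.png",180,170,460,330,2.8)
E
```

```text
tip [318.2 276.7]
tip+11x [318.1 256.1]
below57 [318.3 271.5]
below50 [318.3 267.1]
mod [317.7 272.7]
modL [192.1 273. ]
```

View pics/w3c.png

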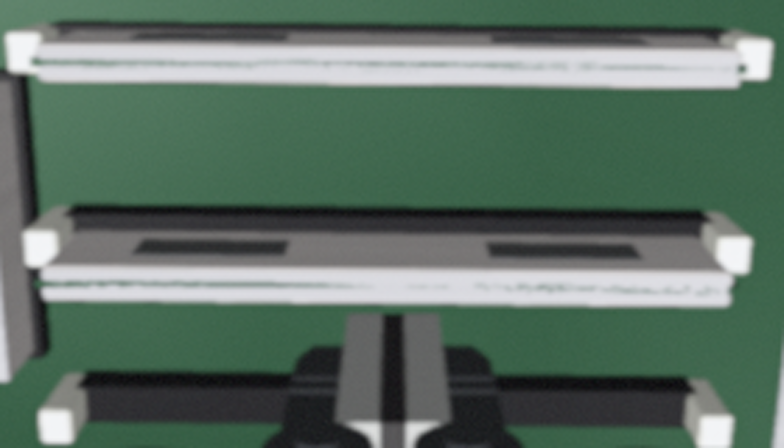

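```bash
python3 - <<'E'
from h import *
cv2.imwrite("pics/s3.png",get_image("scene")[:,:,::-1])
c=calibration("scene")
p=read_state()['position']
for n,X in [("tip",p-[0,0,11]),("tcp",p),("mod",[598,-61.4,57])]: print(n,proj(c,X).round(1))
crop("pics/s3.png","pics/s3c.png",220,180,400,315,4.4)
E
```

```text
tip [304.  275.3]
tcp [303.9 272.9]
mod [304.  276.7]
```

View pics/s3c.png

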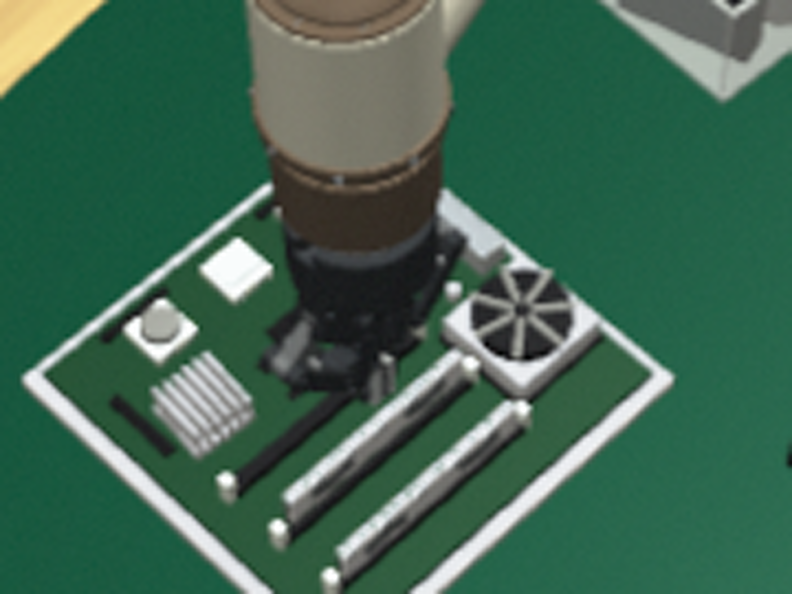

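```bash
python3 - <<'E'
from h import *
c=calibration("wrist");s=calibration("scene")
for z in (64.5,70,75,80,85,90,100): print(z,onz(c,320,283,z).round(1),onz(s,306,271.2,z).round(1), onz(s,305.5,272,z).round(1))
crop("pics/s3.png","pics/s3d.png",280,235,340,280,13)
E
```

```text
64.5 [595.  -62.3  64.5] [595.1 -50.2  64.5] [595.6 -52.6  64.5]
70 [597.1 -62.5  70. ] [597.3 -52.6  70. ] [597.7 -55.   70. ]
75 [599.1 -62.7  75. ] [599.2 -54.7  75. ] [599.7 -57.2  75. ]
80 [601.1 -63.   80. ] [601.2 -56.9  80. ] [601.6 -59.3  80. ]
85 [603.1 -63.2  85. ] [603.1 -59.1  85. ] [603.6 -61.5  85. ]
90 [605.1 -63.4  90. ] [605.1 -61.3  90. ] [605.5 -63.7  90. ]
100 [609.  -63.9 100. ] [609.  -65.7 100. ] [609.4 -68.  100. ]
```

View pics/s3d.png

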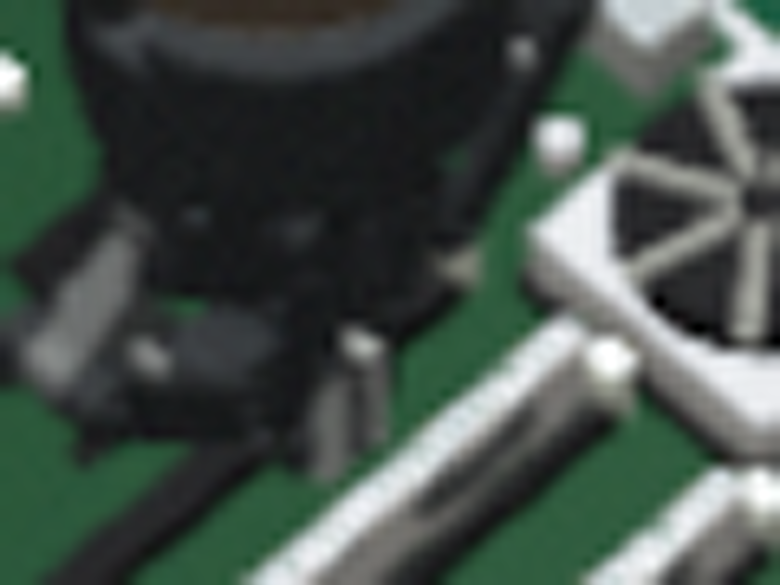

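{"op": "drive_tool", "data": {"increments": [[-1,[0,0,0.01],0],[-1,[0,0,0.01],0],[-1,[0,0,0.01],0],[-1,[0,0,0],0]]}}

```text
clock: 3.98
position: [596.6, -62.2, 63.4]
ee_rot: [0.998, -0.056, -0.0, 0.0]
contact_force: [-0.3, -0.5, -0.5]
gripper_width: -0.3
```

{"op": "drive_tool", "data": {"increments": [[-1,[0,0,0.01],0],[-1,[0,0,0],0]]}}

```text
clock: 4.22
position: [596.6, -62.2, 60.5]
ee_rot: [0.998, -0.056, -0.0, 0.0]
contact_force: [-1.0, 0.2, 0.3]
gripper_width: 0.4
```

```bash
python3 - <<'E'
from h import *
s=read_state();print(s['clock'],s['position'],s['ee_rot'],s['contact_force'])
cv2.imwrite("pics/w4.png",get_image("wrist")[:,:,::-1])
cv2.imwrite("pics/s4.png",get_image("scene")[:,:,::-1])
crop("pics/s4.png","pics/s4d.png",270,230,340,290,5)
crop("pics/w4.png","pics/w4d.png",250,230,390,350,2.5)
cv2.imwrite("pics/x4.png",np.hstack([cv2.imread("pics/s4d.png"),cv2.imread("pics/w4d.png")]))
E
```

```text
4.225 [596.63948227 -62.20816153  60.45166252] [ 9.98435467e-01 -5.59150311e-02 -3.54837511e-04  4.71636469e-05] [-1.0444378   0.19553778  0.25185674]
```

View pics/x4.png

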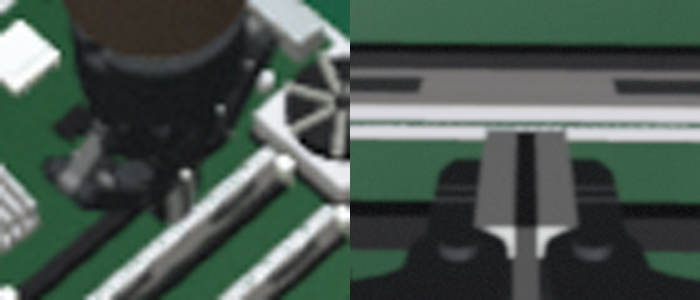

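{"op": "drive_tool", "data": {"increments": [[-1,[0.013,0,0],0],[-1,[0,0,0.01],0],[-1,[0,0,0],0]]}}

```text
clock: 4.7
position: [600.5, -62.7, 57.4]
ee_rot: [0.998, -0.056, -0.0, 0.0]
contact_force: [0.3, -0.2, -0.7]
gripper_width: 0.2
```

{"op": "drive_tool", "data": {"increments": [[-1,[0,0,0.01],0],[-1,[0,0,0],0]]}}

```text
clock: 4.95
position: [600.4, -62.6, 54.5]
ee_rot: [0.998, -0.056, -0.0, 0.0]
contact_force: [-0.5, 0.8, -0.1]
gripper_width: 0.1
```

{"op": "drive_tool", "data": {"increments": [[-1,[0,0,0.01],0],[-1,[0,0,0],0]]}}

```text
clock: 5.2
position: [600.5, -62.6, 51.5]
ee_rot: [0.998, -0.056, -0.0, 0.0]
contact_force: [0.1, -0.5, 0.0]
gripper_width: 0.0
```

```bash
cat > look.py <<'E'
from h import *
import sys
n=sys.argv[1]
s=read_state();print(s['clock'],s['position'],s['contact_force'])
cv2.imwrite(f"pics/w{n}.png",get_image("wrist")[:,:,::-1])
cv2.imwrite(f"pics/s{n}.png",get_image("scene")[:,:,::-1])
crop(f"pics/s{n}.png",f"pics/s{n}d.png",270,230,340,290,5)
crop(f"pics/w{n}.png",f"pics/w{n}d.png",250,230,390,350,2.5)
cv2.imwrite(f"pics/x{n}.png",np.hstack([cv2.imread(f"pics/s{n}d.png"),cv2.imread(f"pics/w{n}d.png")]))
E
python3 look.py 5
```

```text
5.2 [600.50627558 -62.61747254  51.51539499] [ 0.10647236 -0.49720717  0.00515801]
```

View pics/x5.png

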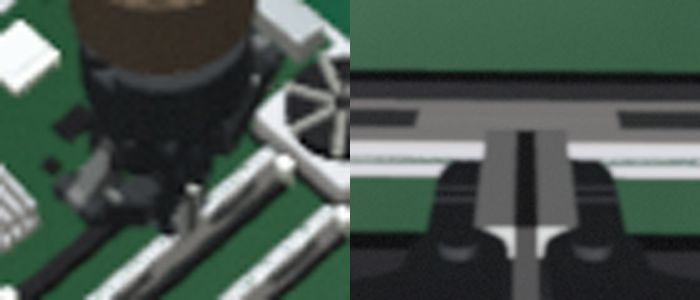

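View pics/w5.png

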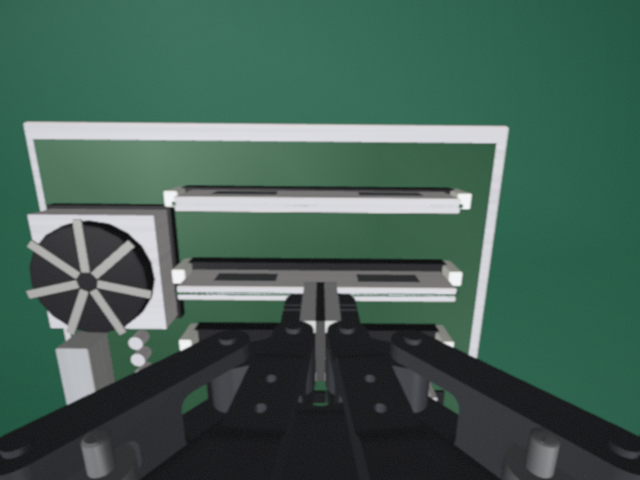

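```bash
python3 - <<'E'
from h import *
c=calibration("wrist");s=calibration("scene")
print(proj(c,[598,-61.4,57]),proj(c,[598,-61.4,50]))
for z in (50,57,60,65,70,75,80): print(z,onz(c,320.3,282.3,z).round(1),onz(s,307.3,276,z).round(1))
crop("pics/s5.png","pics/s5e.png",285,245,335,285,15)
E
```

```text
[316.09105538 294.82611893] [316.23463655 288.93273968]
50 [601.2 -63.7  50. ] [600.3 -52.2  50. ]
57 [604.  -64.1  57. ] [602.9 -55.2  57. ]
60 [605.2 -64.2  60. ] [604.1 -56.5  60. ]
65 [607.2 -64.4  65. ] [606.  -58.7  65. ]
70 [609.2 -64.6  70. ] [607.9 -60.8  70. ]
75 [611.2 -64.8  75. ] [609.8 -63.   75. ]
80 [613.2 -65.1  80. ] [611.7 -65.1  80. ]
```

View pics/s5e.png

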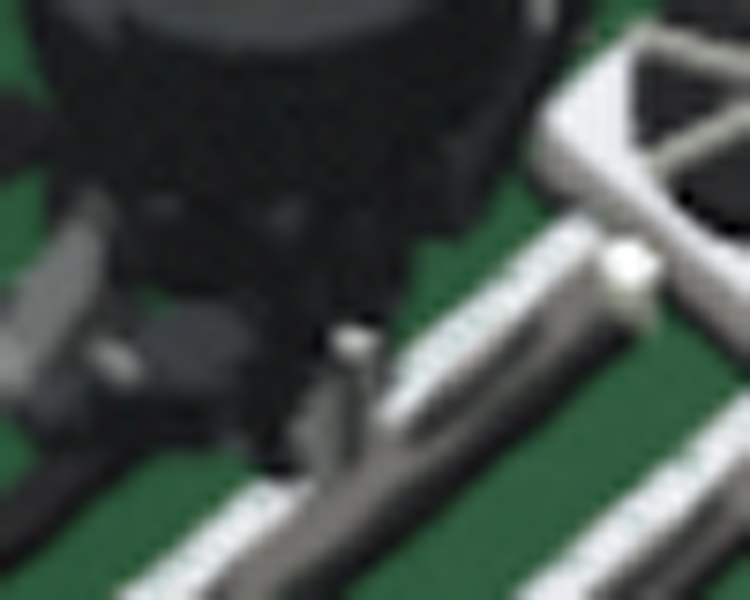

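{"op": "drive_tool", "data": {"increments": [[-1,[0,0,0.01],0],[-1,[0,0,0.01],0],[-1,[0,0,0],0]]}}

```text
clock: 5.68
position: [600.4, -62.7, 45.4]
ee_rot: [0.998, -0.056, -0.0, 0.0]
contact_force: [-0.5, 0.0, 1.3]
gripper_width: 0.3
```

{"op": "drive_tool", "data": {"increments": [[-1,[0,0,0.01],0],[-1,[0,0,0.01],0],[-1,[0,0,0],0]]}}

```text
clock: 6.05
position: [600.5, -62.6, 39.4]
ee_rot: [0.998, -0.056, -0.0, 0.0]
contact_force: [-0.4, -0.2, 0.2]
gripper_width: -0.0
```

```bash
python3 look.py 6
```

```text
6.05 [600.49259893 -62.63666271  39.43667104] [-0.37593877 -0.15824298  0.20305588]
```

View pics/x6.png

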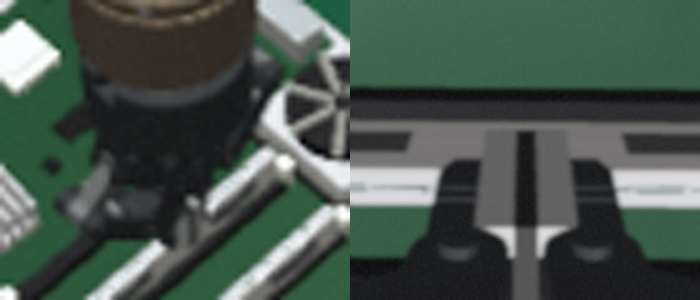

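{"op": "drive_tool", "data": {"increments": [[-1,[0,0,0.01],0],[-1,[0,0,0],0]]}}

```text
clock: 6.4
position: [600.6, -62.6, 36.6]
ee_rot: [0.998, -0.056, -0.0, 0.0]
contact_force: [0.2, -0.4, -0.9]
gripper_width: -0.2
```

{"op": "drive_tool", "data": {"increments": [[-1,[0,0,0.01],0],[-1,[0,0,0],0]]}}

```text
clock: 6.65
position: [600.9, -62.6, 34.7]
ee_rot: [0.998, -0.056, 0.0, 0.0]
contact_force: [-1.6, 0.0, 4.8]
gripper_width: -0.4
```

{"op": "drive_tool", "data": {"increments": [[-1,[0,0,0.01],0],[-1,[0,0,0],0]]}}

```text
clock: 6.9
position: [600.9, -62.6, 31.9]
ee_rot: [0.998, -0.056, 0.0, 0.0]
contact_force: [-1.3, 0.7, 6.0]
gripper_width: -0.2
```

{"op": "drive_tool", "data": {"increments": [[-1,[0,0,0.01],0],[-1,[0,0,0],0]]}}

```text
clock: 7.15
position: [601.0, -62.7, 29.5]
ee_rot: [0.998, -0.056, 0.0, 0.0]
contact_force: [-3.2, 1.4, 8.2]
gripper_width: 0.0
```

{"op": "drive_tool", "data": {"increments": [[-1,[0,0,0.007],0],[-1,[0,0,0],0]]}}

```text
clock: 7.4
position: [601.1, -62.7, 29.4]
ee_rot: [0.998, -0.055, 0.001, 0.0]
contact_force: [-6.5, 1.8, 18.6]
gripper_width: 0.2
```

{"op": "drive_tool", "data": {"increments": [[-1,[0,0,0.007],0],[-1,[0,0,0],0],[-1,[0,0,0],0]]}}

```text
clock: 7.78
position: [601.2, -62.7, 29.2]
ee_rot: [0.998, -0.055, 0.001, 0.001]
contact_force: [-10.0, 2.4, 27.3]
gripper_width: -0.1
```

```bash
python3 look.py 7
```

```text
7.775 [601.21532285 -62.74610276  29.18278711] [-10.03466307   2.39638323  27.26346567]
```

View pics/w7.png

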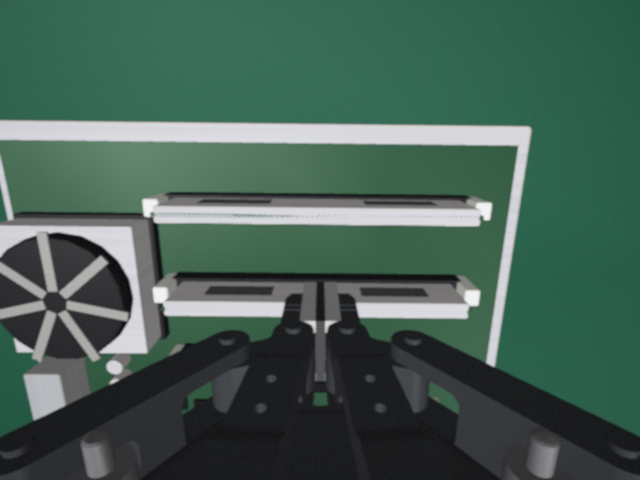

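{"op": "drive_tool", "data": {"increments": [[-1,[0,0,-0.05],0],[-1,[0,0,-0.18],0],[-1,[0,0,-0.18],0],[-1,[0,0,-0.18],0],[-1,[-0.097,0.138,0],0],[-1,[-0.097,0.138,0],0],[-1,[-0.097,0.138,0],0],[-1,[-0.097,0.138,0],0],[-1,[-0.097,0.138,0],0],[-1,[-0.097,0.138,0],0],[-1,[0,0,0],0],[-1,[0,0,0],0]]}}

```text
clock: 9.38
position: [399.7, -290.1, 200.6]
ee_rot: [0.998, -0.056, 0.0, -0.0]
contact_force: [0.2, -0.3, -0.6]
gripper_width: 0.0
```

```bash
python3 - <<'E'
from h import *
s=read_state();print(s['clock'],s['position'],s['ee_rot'],s['contact_force']);c=calibration("wrist");np.save("c8.npy",c,allow_pickle=True)
cv2.imwrite("pics/w8.png",get_image("wrist")[:,:,::-1])
print(ray(c,320,240)[0])
E
```

```text
9.375 [ 399.67640671 -290.05859701  200.59256563] [ 9.98420305e-01 -5.61858660e-02  2.06009914e-04 -2.30409832e-05] [ 0.20124681 -0.3332221  -0.56789935]
[ 465.70229075 -298.4478907   363.19282787]
```

View pics/w8.png

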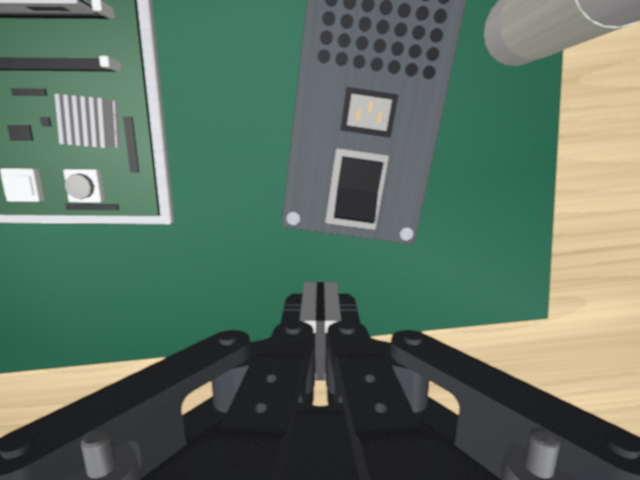

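```bash
python3 - <<'E'
from h import *
crop("pics/w8.png","pics/w8c.png",270,130,430,250,5)
E
```

View pics/w8c.png

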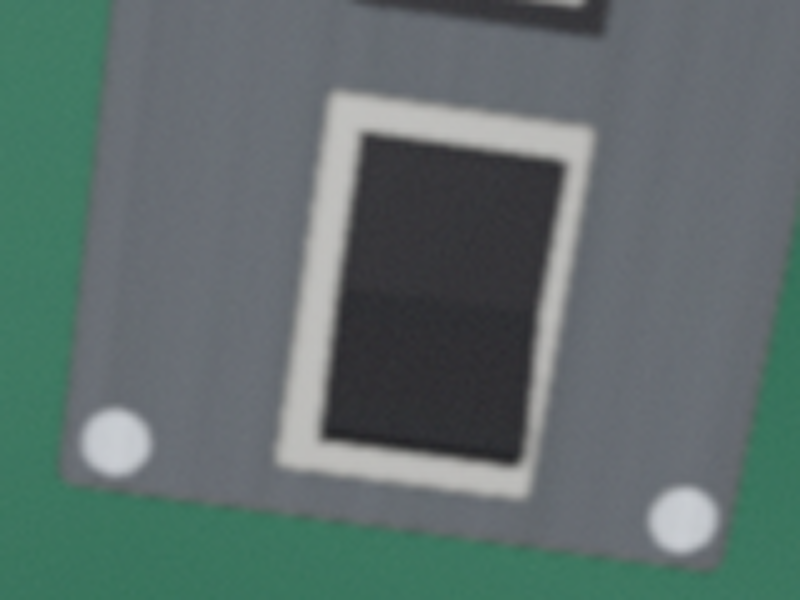

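```bash
python3 - <<'E'
from h import *
c=np.load("c8.npy",allow_pickle=True).item()
w=lambda x,y:(270+(x+.5)/5-.5,130+(y+.5)/5-.5)
P=[onz(c,*w(*q),144) for q in [(330,90),(597,127),(528,498),(275,465)]]
P=np.array(P);print(P.round(1), np.linalg.norm(P-np.roll(P,-1,0),axis=1).round(1))
ctr=P.mean(0);ax=(P[0]+P[1]-P[2]-P[3]);ax/=np.linalg.norm(ax);yaw=np.arctan2(ax[1],ax[0]);print("centre",ctr.round(1),"yaw",yaw.round(3))
S=[onz(c,*w(*q),140) for q in [(60,483),(720,570)]];d=S[0]-S[1];print("edge yaw",np.arctan2(-d[0],d[1]),np.linalg.norm(d))
print("pivot line pt",onz(c,*w(438,298),146).round(1))
T=ctr-15*ax;print("press",T.round(1))
s=read_state();R=Ro.from_quat(s['ee_rot']).as_matrix()
d=R.T@(np.array([T[0],T[1],190])-s['position']);print(d.round(1),(d/300).round(4))
# start button
b=[onz(c,u,v,31) for u,v in [(79,186)]];print("start",b)
E
```

```text
[[ 460.8 -307.1  144. ]
 [ 453.1 -337.8  144. ]
 [ 409.4 -326.5  144. ]
 [ 417.1 -295.8  144. ]] [31.6 45.2 31.6 45.2]
centre [ 435.1 -316.8  144. ] yaw -0.253
edge yaw -0.24845458144242863 84.47922063032077
pivot line pt [ 435.5 -317.4  146. ]
press [ 420.6 -313.   144. ]
[23.  20.9 10.5] [0.0766 0.0698 0.0352]
start [array([451.08480682, -76.55636211,  31.        ])]
```

{"op": "drive_tool", "data": {"increments": [[-1,[0.079,0.07,0],0],[-1,[0,0,0.15],0.07],[-1,[0,0,0],0],[-1,[0,0,0],0]]}}

```text
clock: 9.93
position: [421.9, -313.4, 156.7]
ee_rot: [0.992, -0.124, 0.001, 0.001]
contact_force: [0.1, -0.2, 0.6]
gripper_width: -0.1
```

```bash
sed -i 's/270,230,340,290,5/140,255,210,315,5/' look.py; python3 look.py 9
```

```text
9.925 [ 421.87283315 -313.39841563  156.70963524] [ 0.09346186 -0.2037167   0.61492733]
```

View pics/w9.png

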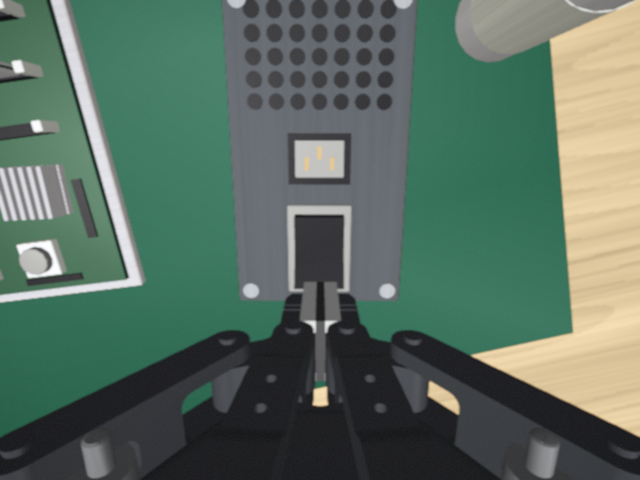

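View pics/x9.png

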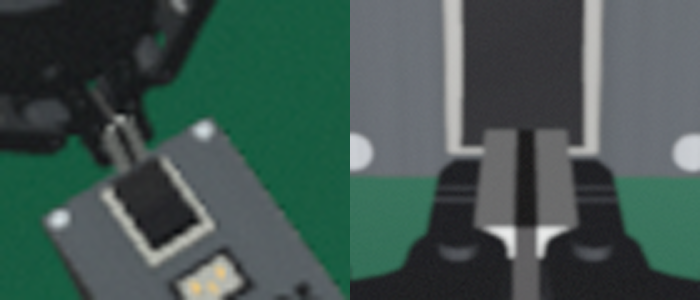

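{"op": "drive_tool", "data": {"increments": [[-1,[0,0,0.02],0],[-1,[0,0,0.02],0],[-1,[0,0,0],0]]}}

```text
clock: 10.4
position: [420.3, -313.3, 143.1]
ee_rot: [0.992, -0.126, -0.001, -0.0]
contact_force: [-0.3, 0.9, 0.3]
gripper_width: -0.3
```

{"op": "drive_tool", "data": {"increments": [[-1,[0,0,0.01],0],[-1,[0,0,0.01],0],[-1,[0,0,0],0]]}}

```text
clock: 10.78
position: [420.7, -313.5, 137.6]
ee_rot: [0.992, -0.126, -0.0, 0.0]
contact_force: [0.0, 0.7, 0.4]
gripper_width: 0.1
```

{"op": "drive_tool", "data": {"increments": [[-1,[0,0,0.01],0],[-1,[0,0,0],0]]}}

```text
clock: 11.02
position: [419.9, -313.4, 134.8]
ee_rot: [0.992, -0.126, -0.001, -0.0]
contact_force: [-2.4, 0.5, 2.3]
gripper_width: -0.0
```

{"op": "drive_tool", "data": {"increments": [[-1,[0,0,0.01],0],[-1,[0,0,0],0]]}}

```text
clock: 11.28
position: [420.5, -313.5, 131.5]
ee_rot: [0.992, -0.126, -0.0, 0.0]
contact_force: [-1.6, 0.1, 3.6]
gripper_width: -0.1
```

{"op": "drive_tool", "data": {"increments": [[-1,[0,0,0.007],0],[-1,[0,0,0],0]]}}

```text
clock: 11.52
position: [420.8, -313.6, 130.0]
ee_rot: [0.992, -0.125, 0.0, 0.0]
contact_force: [-3.1, 1.3, 6.6]
gripper_width: -0.0
```

{"op": "drive_tool", "data": {"increments": [[-1,[0,0,0.007],0],[-1,[0,0,0],0]]}}

```text
clock: 11.78
position: [420.8, -313.7, 129.9]
ee_rot: [0.992, -0.125, 0.0, 0.001]
contact_force: [-6.2, 4.3, 16.9]
gripper_width: 0.3
```

{"op": "drive_tool", "data": {"increments": [[-1,[0,0,0.005],0],[-1,[0,0,0],0],[-1,[0,0,-0.06],0],[-1,[0,0,-0.17],0],[-1,[-0.06,-0.1,0],0],[-1,[0,0,0],0],[-1,[0,0,0],0]]}}

```text
clock: 12.65
position: [411.3, -280.0, 194.5]
ee_rot: [0.992, -0.125, 0.0, 0.0]
contact_force: [-0.2, -0.3, 0.4]
gripper_width: 0.1
```

```bash
python3 look.py 10; python3 - <<'E'
from h import *
crop("pics/w10.png","pics/w10c.png",270,130,430,250,5)
crop("pics/s10.png","pics/s10c.png",145,265,205,310,12)
crop("pics/s3.png","pics/s3f.png",145,265,205,310,12)
E
```

```text
12.65 [ 411.27671706 -280.03162619  194.53297821] [-0.24072927 -0.2713443   0.44772711]
```

View pics/w10.png

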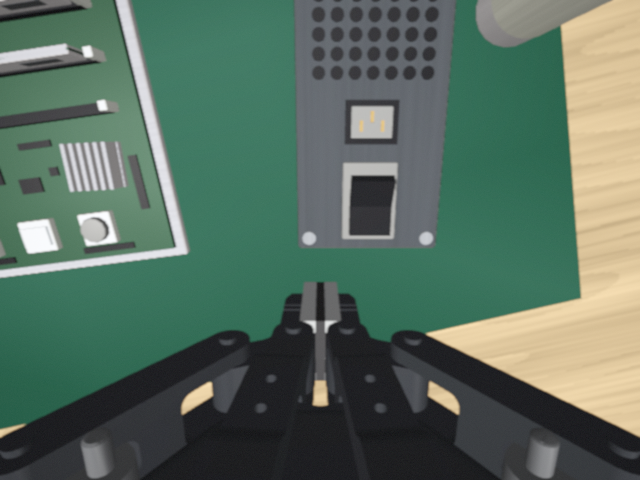

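View pics/s10c.png

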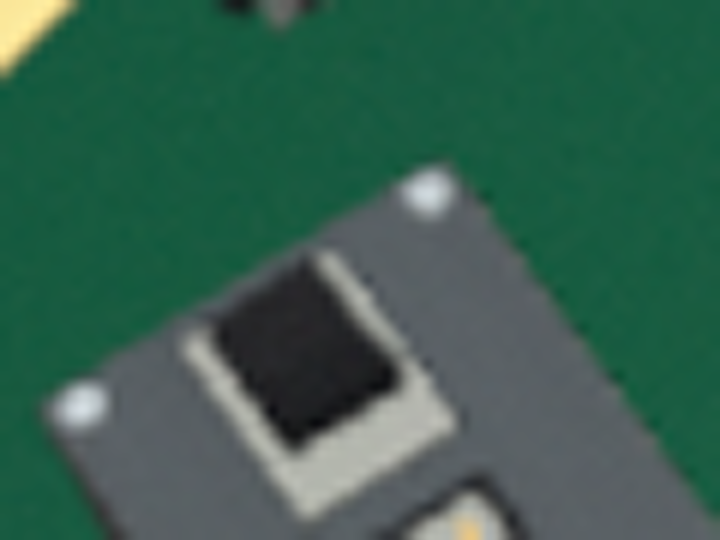

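View pics/s3f.png

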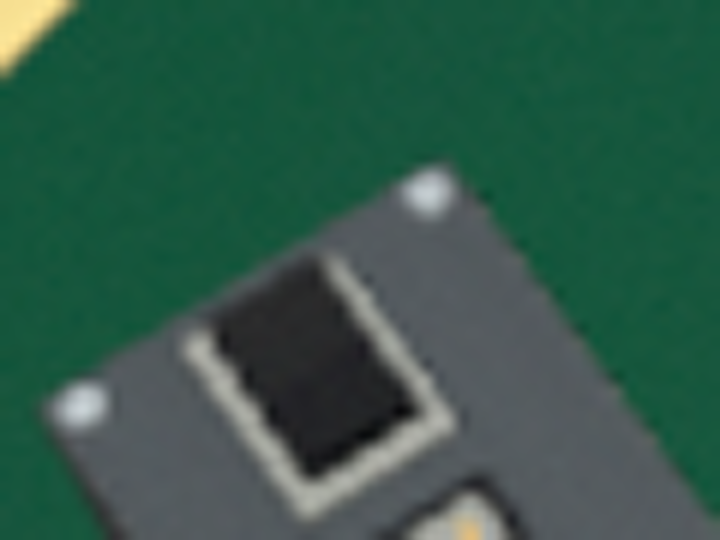

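```bash
python3 - <<'E'
from h import *
c1=np.load("c1.npy",allow_pickle=True).item();t=calibration("top");c=calibration("wrist")
crop("pics/w1.png","pics/w1b.png",235,230,395,300,5);crop("pics/w10.png","pics/w10b.png",60,200,140,260,5)
print(onz(c1,363,270,31),onz(t,280+298/3.8,190+363/3.8,31),onz(c,95,229,31))
print("reset",onz(c1,265,270,31))
E
```

```text
[452.83272651 -73.1718645   31.        ] [450.5024905 -74.5314981  31.       ] [451.3086726  -77.94000693  31.        ]
reset [465.84306584  40.71887865  31.        ]
```

View pics/w1b.png

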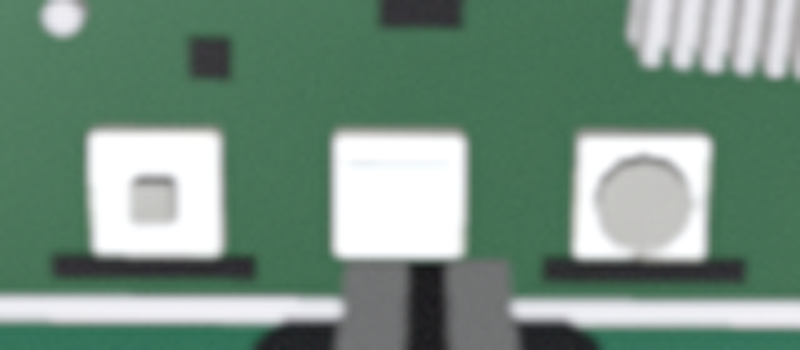

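View pics/w10b.png

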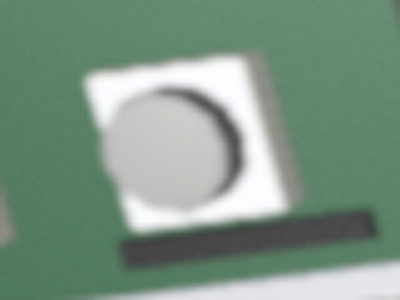

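{"op": "drive_tool", "data": {"increments": [[-1,[0,0,0],-0.07],[-1,[0.0127,-0.173,0],0],[-1,[0.0127,-0.173,0],0],[-1,[0.0127,-0.173,0],0],[-1,[0.0127,-0.173,0],0],[-1,[0,0,0.17],0],[-1,[0,0,0.17],0],[-1,[0,0,0.16],0],[-1,[0,0,0],0],[-1,[0,0,0],0]]}}

```text
clock: 14.0
position: [450.7, -75.5, 46.1]
ee_rot: [0.998, -0.056, 0.001, 0.0]
contact_force: [0.7, 0.6, 0.6]
gripper_width: -0.1
```

```bash
sed -i 's/140,255,210,315,5/220,220,290,280,5/' look.py; python3 look.py 11; python3 - <<'E'
from h import *
c=calibration("wrist");p=read_state()['position'];print(proj(c,p+[0,0,21]),proj(c,[451.5,-75,31]),proj(c,[p[0],p[1],31]))
E
```

```text
14.0 [450.68275168 -75.4994222   46.05012165] [0.68697117 0.59713216 0.57518619]
[317.75615155 303.59111688] [317.60769165 272.46845917] [318.22356028 273.33690652]
```

View pics/w11.png

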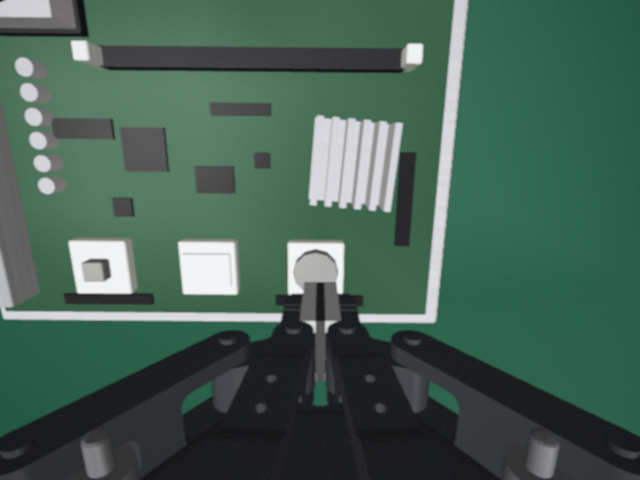

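View pics/x11.png

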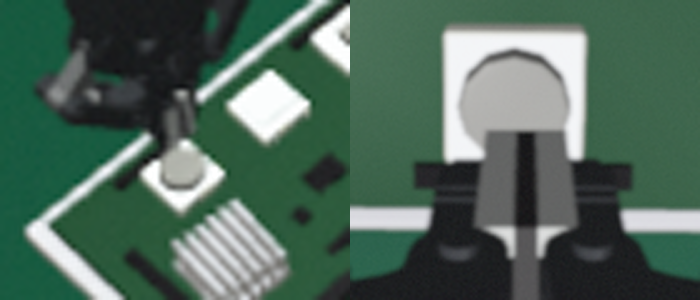

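{"op": "drive_tool", "data": {"increments": [[-1,[0,0,0.05],0],[-1,[0,0,0.04],0],[-1,[0,0,0],0],[-1,[0,0,0],0]]}}

```text
clock: 14.6
position: [449.6, -75.3, 18.5]
ee_rot: [0.998, -0.056, 0.001, -0.0]
contact_force: [-0.4, 0.6, 0.1]
gripper_width: -0.1
```

{"op": "drive_tool", "data": {"increments": [[-1,[0,0,0.01],0],[-1,[0,0,0.01],0],[-1,[0,0,0],0]]}}

```text
clock: 14.98
position: [448.9, -75.4, 11.7]
ee_rot: [0.998, -0.056, -0.0, 0.0]
contact_force: [0.2, -0.4, -0.0]
gripper_width: -0.1
```

{"op": "drive_tool", "data": {"increments": [[-1,[0,0,0.01],0],[-1,[0,0,0],0]]}}

```text
clock: 15.22
position: [449.3, -75.4, 9.0]
ee_rot: [0.998, -0.056, 0.0, 0.0]
contact_force: [-0.1, -0.7, 1.9]
gripper_width: -0.2
```

{"op": "drive_tool", "data": {"increments": [[-1,[0,0,0.01],0],[-1,[0,0,0],0]]}}

```text
clock: 15.48
position: [449.3, -75.3, 6.0]
ee_rot: [0.998, -0.056, 0.0, 0.0]
contact_force: [0.2, 0.1, 4.4]
gripper_width: -0.0
```

{"op": "drive_tool", "data": {"increments": [[-1,[0,0,0.01],0],[-1,[0,0,0],0]]}}

```text
clock: 15.72
position: [449.4, -75.4, 5.2]
ee_rot: [0.998, -0.055, 0.0, 0.0]
contact_force: [-6.5, 1.7, 23.8]
gripper_width: -0.1
```

{"op": "drive_tool", "data": {"increments": [[-1,[0,0,0.006],0],[-1,[0,0,0],0]]}}

```text
clock: 15.98
position: [449.5, -75.4, 4.9]
ee_rot: [0.998, -0.055, 0.001, 0.0]
contact_force: [-10.0, 3.0, 37.3]
gripper_width: -0.3
```

Button reached its stop (about 5 mm of travel). Lifting away and checking everything.

{"op": "drive_tool", "data": {"increments": [[-1,[0,0,-0.05],0],[-1,[0,0,-0.17],0],[-1,[0,0,-0.17],0],[-1,[0,0,-0.17],0],[-1,[0,0,-0.17],0],[-1,[0,0,0],0],[-1,[0,0,0],0]]}}

```text
clock: 16.85
position: [448.2, -75.2, 219.1]
ee_rot: [0.998, -0.056, -0.001, -0.0]
contact_force: [0.1, -0.2, -0.8]
gripper_width: -0.3
```

```bash
python3 look.py 12; python3 - <<'E'
from h import *
cv2.imwrite("pics/t12.png",get_image("top")[:,:,::-1])
d=cv2.absdiff(cv2.imread("pics/top0.png"),cv2.imread("pics/t12.png")).max(2)
m=(cv2.GaussianBlur(d,(3,3),0)>40).astype(np.uint8)
n,_,st,ce=cv2.connectedComponentsWithStats(m)
for i in range(1,n):
    if st[i][4]>6: print(st[i],ce[i].round())
crop("pics/s12.png","pics/s12c.png",140,200,390,380,3.2)
E
```

```text
16.85 [448.18157772 -75.23202878 219.1002955 ] [ 0.11460016 -0.19198002 -0.79266041]
[  251   259   144   221 13445] [309. 355.]
[   0  342  133  138 9490] [ 44. 412.]
[320 427  39  16 176] [342. 432.]
[323 434   9   3  20] [327. 435.]
[324 439  27  13 206] [337. 444.]
[353 440  19  40 392] [364. 461.]
```

View pics/w12.png

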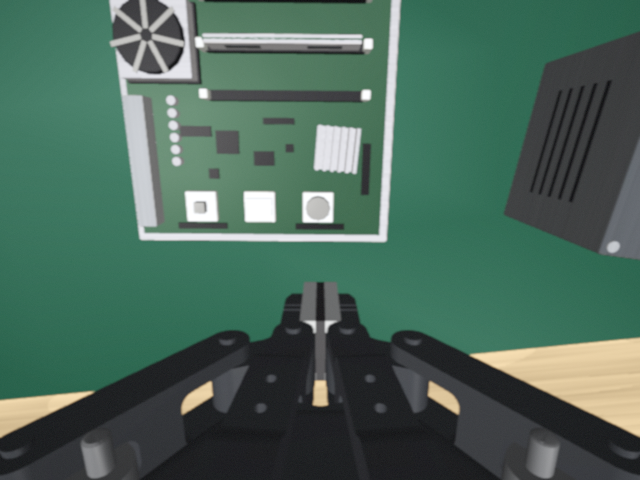

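View pics/s12c.png

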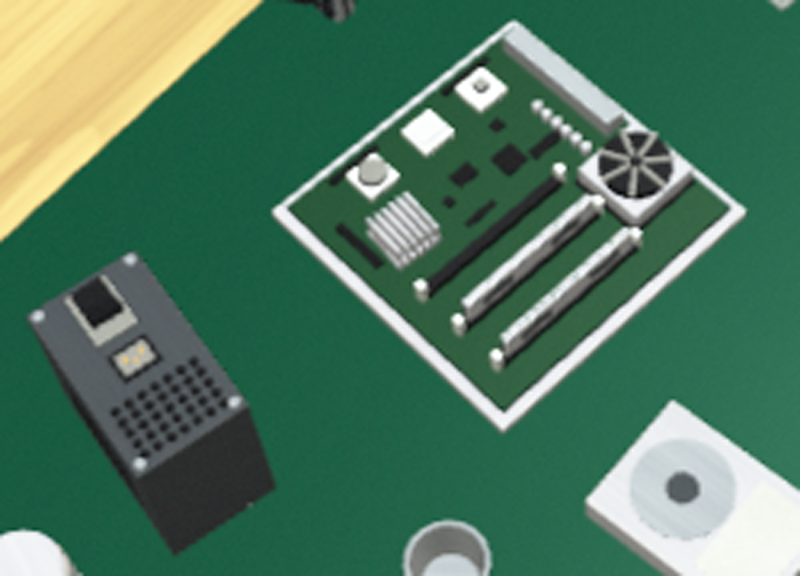

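```bash
python3 - <<'E'
from h import *
a=cv2.imread("pics/scene0.png")[250:320,275:345];b=cv2.imread("pics/s12.png")[250:320,275:345]
cv2.imwrite("pics/cmp.png",cv2.resize(np.hstack([a,b]),None,fx=5.5,fy=5.5,interpolation=cv2.INTER_CUBIC))
E
```

```text
(no output)
```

View pics/cmp.png

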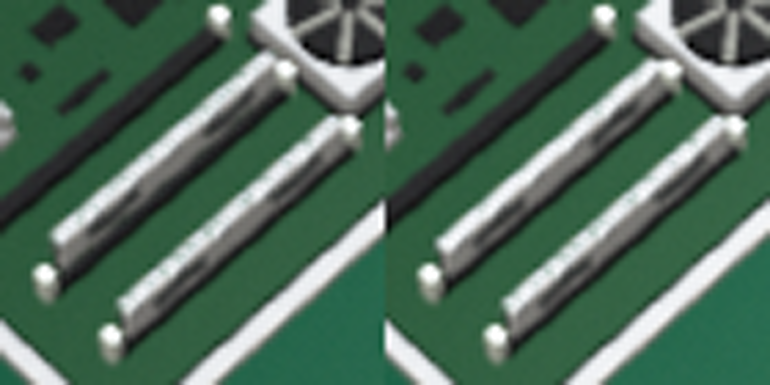

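```bash
python3 - <<'E'
from bench import *
print(job_done(), read_state()['clock'])
E
```

```text
the job is handed in; nothing more can be done
the job is handed in; nothing more can be done
```

I pressed the proud memory module home, then the rocker on, then the start button, with the fingers closed, and handed the job in at about 17 s. `job_done()` reports no verdict.

- **Memory:** two wrist views put the middle module's top edge at about 57 mm and the far one's at about 49 mm, so I pressed the middle one. It slid at roughly 5 to 8 N and stopped hard (27 N). In before and after scene pictures it now sits level with the far module.
- **Rocker:** it turned at about 2 to 7 N and stopped hard at the expected height. The wrist and scene pictures afterwards show it flipped.
- **Start button:** the spring force rose from about 2 N to 4.4 N, and it stopped hard at about 5 mm of travel. The last pictures show it sprung back. The peak force there was 37 N along the fingers, about 39 N in total. That is close to the 40 N limit for the arm or gripper body, though this was the fingertips pressing.
- **Loose things and reset button:** the final top-view difference showed changes only where the arm itself is. The arm hides part of the near board there, but the wrist view shows the heatsink in place and the reset button untouched. The tool was clear of everything, at about 0 N.

**Disagreement with the description:** the closed fingertips touched with their ends about 21 mm behind the reported TCP, where the text says 11 mm ahead. The camera views also suggested this, so I worked down by force in small steps. All three stops agreed with the 21 mm figure.

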